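# Lock the tool rack's keeper bar

### The arm

A 6-joint arm with a two-finger parallel gripper is mounted at the origin on a cart in front of the work surface, level with it; the furniture and walls round the work are solid. World frame = base frame: x ahead of the robot, y to its left, z up, the work surface at z = 0. Lengths are in mm, angles in degrees, forces in N, time in s.
With the tool pointing down it reaches from about 275 to 825 mm from the base axis. Payload 5.2 kg.
Tool frame: the origin (TCP) lies at the very end of the fingers, on their centre line; the grasp point (between the pads) lies 19 mm behind it; z points along the fingers, y is the line along which they close (so a half turn about z gives the same grasp; the last joint's range is limited). The gripper opens to 93 mm and grips with 3 to 60 N. Pads are 15 mm wide; open, the fingers measure 128 mm over their backs; the gripper's body (75 mm by 188 mm) begins 65 mm behind the grasp point.
Start: joints at [64.355, 14.817, 87.949, -0, 77.235, -11.62], TCP at [133.277, 533.613, 218.653] pointing down, gripper open.
Joint ranges: [-179.93, 179.93], [-52.35, 119.4], [10.71, 147.94], [-69.91, 249.91], [12.55, 155.21], [-178.61, 178.61]. Speed limits (degrees/s): [147.25, 147.25, 180, 180, 180, 180].

### API

Orientations are given as [roll, pitch, yaw] about the fixed x, y, z axes, in that order (R = Rz(yaw) Ry(pitch) Rx(roll)).
In Python, from station import manip gives the robot as it stands.
- The arm moves only by the shell command python3 jog.py 'ROWS' [FORCE]. ROWS is a JSON object whose key "ticks" holds a list of rows, 1 to 12 of them, each of 5 numbers: dx, dy, dz in shares of the most that a row can go, 1 being 62.5 mm, then a turn about the tool's z in normalised numbers (1 is 45 degrees), then the finger opening in mm; each row shifts and turns the commanded pose from where the row before left it, along the tool's axes as they then stand; what a row does not reach is not made up. A row lasts 1/8 s, in which the tool goes at most 62.5 mm and 10.7 degrees, less where a joint would pass 70% of its speed; a pose out of reach is approached as far as the arm can. The fingers move at their own pace and stop on an object; FORCE is the grip in N (left out, the last holds). Time passes only in rows, so rows that do not move let the fingers close. It prints the time, the measured TCP pose, the force, the opening and the grip force at its end. Input that does not fit is refused with a message, and nothing moves.
- manip.sense(): the state, without advancing time (a new reading comes with each control period).
- manip.read_camera(name): name is "side" or "top"; returns a dict with "image" (384x512x3 uint8, red, green, blue), "fx", "fy", "cx", "cy" (pixels), "extrinsics" (4x4, takes a point from camera to world coordinates). Camera axes: x right, y down, z forward; pixel columns grow to the right and rows downward; lengths in mm; the calibration is good to about 2 mm. A picture is of the moment at which its call begins. There is no depth.
- manip.hand_in(): hands the job in; it is judged then, once.
The state is a dict: "clock": time; "joints": joint angles; "qvel": joint speeds; "tau": joint torques, N m; "eef_pos": TCP position; "ee_rot": TCP orientation; "force": force on the tool from outside, world axes, zero at the start; "torque": the same for the moment, N m; "grip_width": finger opening in mm; "finger_force": force on a finger pad.
Only numpy, scipy, OpenCV 4.12 (cv2) and the standard library are available. Lean on these libraries where they do the work, as an engineer would, in place of code of your own. Each camera call takes 0.05 s, during which the arm holds its last target. There are 200 camera calls.

### The job

Lock the tools into the rack on the console: pull the black knob of the spring plunger up to its stop so that the keeper bar is set free, let the plunger drop home again, then swing the bar shut across the tools until it has clicked fully home behind the sprung catch and stays there by itself. Stop pushing as soon as it is home, without crushing the rubber buffer of its end stop, and leave the tools lying in the rack and the things around it where they are.

Things in the scene. Friction and masses are not known exactly. Their poses are not given: they have to be found in the camera images.
- rack: Fixed tool rack: aluminium plate 220 x 270 mm, top at 10 mm. Origin under its centre on the console; x runs along the tools (away from the robot at yaw 0), y left, z up. Tool lanes at y +45, -5, -55 mm (tools at most 52 mm high). Hinge post at x 0, y +100; plunger at x +45, y +100; catch block (top 68 mm) at y -108, screwed down in slots anywhere from x -22 to +22 mm.
- keeper (a joint): Keeper bar's angle (rad): 0 = along the rack's -y, growing as it swings open to the rack's -x. Locked at about 1.55 at the start. A light hinge spring (0.22 N m/rad) swings a free bar to rest between 0.6 and 0.9: with the pin lifted it jumps there by itself, and so does an unlatched bar. The closed angle is set by where the catch block was screwed down, between -0.11 and +0.11.
- keeper_hinge (a point): The bar's upright hinge axis, 58 mm above the console. The bar is steel, 12 mm wide, 51 to 65 mm above the console, and reaches 218 mm from the axis; its forked tail reaches 57 mm the other way. In the open place the plunger's pin stands in the fork and blocks the bar.
- keeper_knob (a point): Middle of the black round upright grip on the keeper bar, 16 mm in diameter, from 71 to 99 mm above the console (this point 85 mm), 150 mm from the hinge axis. It can be gripped from above and may turn between the fingers as the bar swings.
- plunger_knob (a point): Middle of the spring plunger's black round knob, 22 mm in diameter, from 96 to 120 mm above the console when home (this point 108 mm); pulled straight up. It stands on a steel bracket whose top is at 84 mm (24 mm wide in y, reaching to 44 mm behind the knob in the rack's x), with a collar 19 mm in diameter up to 88 mm.
- plunger (a joint): How far the plunger is pulled up (m): 0 = home, 0.014 = at its stop. Its spring pulls back with 4 N at home and 7 N at the stop; the pin is clear of the bar's fork from about 0.011.
- catch (a joint): How far the sprung catch nose is pressed down (m): 0 = up, about 0.0055 while the bar rides over it. The bar meets the nose's ramp 0.10 rad before its closed angle, needs 5 to 18 N at its knob to ride up, then runs on easily; only in the last 2.5 mm before the end stop's rubber buffer does the nose spring up behind the bar: clicked home.
- ratchet: Ratchet 213 mm long, lying in the rack lane next to the hinge. Origin at the centre of its underside.
- wrench: Combination wrench 221 mm long, lying in the middle lane. Origin at the centre of its underside.
- screwdriver: Screwdriver 215 mm long with a thick handle, lying in the lane next to the catch. Origin at the centre of its underside.
- weight_pliers: Loose bystander: pliers, 65 x 162 x 18 mm, lying on the console in front of the rack. Origin at the centre of the underside.
- tape_roll: Loose bystander: roll of tape, 94 mm across, 19 mm high, lying flat at the right side of the rack.
- tread_gauge: Loose bystander: tread depth gauge, 22 x 84 x 20 mm, lying at the left side of the rack near its front.
- buffer (a joint): How far the stiff rubber buffer on the catch block's end stop is pressed in (m) by the bar: 0 = free; about 0.00035 per 10 N of push at the bar's knob. It must not be pressed in more than 0.0014.

How it is judged (in metres and radians):
On the way, in this order (a step that is already met when the one before it is completed fails the run):
1. the plunger knob is pulled up to its stop (at least 12.5 of 14 mm) (value of joint plunger above 0.0125 m), for 0.1 s.
2. the freed bar has left its open place and the plunger is home again (value of joint keeper below 1.1 rad and value of joint plunger below 0.002 m), for 0.1 s.
At the end, for the whole second after the job is handed in: The bar stays shut by itself (angle under 0.14 rad, held by the catch), the catch stands up behind it (pressed in under 1.5 mm), the plunger is home (within 2 mm), the three tools lie within 20 mm of where they were, and pliers, tape roll and tread gauge within 30 mm (value of joint keeper below 0.14 rad and value of joint catch below 0.0015 m and value of joint plunger below 0.002 m and distance of each of ratchet, wrench, screwdriver from where it was at the start of the episode below 0.02 m and distance of each of weight_pliers, tape_roll, tread_gauge from where it was at the start of the episode below 0.03 m); the robot touches nothing.
It fails at once if the bar is rammed into its end stop: the buffer is pressed in by more than 1.4 mm (about 38 N at the bar's knob) (value of joint buffer above 0.0014 m).
It also fails if it takes over 58 s, if anything falls off the work surface, if the arm or the gripper's body presses on something with over 40 N, if the wrist force passes 120 N, or if a joint passes its speed limit or range.

## Working session

There is one attempt and no reset: what is moved stays moved. The work goes in short steps, Python scripts to look and compute and a shell command to move; the robot and the scene stay as the last step left them, time stands still between calls to the robot, and variables do not carry over. Pictures are saved under pics/ and viewed, at most 10 in all, crops included, and the job is handed in when it is done.

```bash
ls; mkdir -p pics; cat > h.py <<'E'
import numpy as np,cv2
from station import manip
def cam(n,f=None):
    c=manip.read_camera(n)
    if f: cv2.imwrite('pics/'+f,cv2.cvtColor(c['image'],cv2.COLOR_RGB2BGR))
    return c
def ray(c,u,v,z):
    E=np.array(c['extrinsics']);d=E[:3,:3]@[(u-c['cx'])/c['fx'],(v-c['cy'])/c['fy'],1]
    o=E[:3,3];return o+d*(z-o[2])/d[2]
def proj(c,p):
    E=np.array(c['extrinsics']);q=E[:3,:3].T@(np.array(p)-E[:3,3]);return q[0]/q[2]*c['fx']+c['cx'],q[1]/q[2]*c['fy']+c['cy']
E
python3 - <<'E'
from h import *
for n in('top','side'):
    c=cam(n,n+'1.png');print(n,c['fx'],np.round(c['extrinsics'],3).tolist())
    i=cv2.imread(f'pics/{n}1.png');cv2.imwrite(f'pics/{n}1b.png',cv2.resize(i,(800,600),interpolation=cv2.INTER_CUBIC))
s=manip.sense();print(s['clock'],s['eef_pos'],s['ee_rot'],s['force'])
E
```

```text
jog.py
pics
station.py
top 407.6456296613887 [[0.023, -0.99, 0.14, 388.106], [-1.0, -0.023, 0.001, 10.719], [0.002, -0.14, -0.99, 996.721], [0.0, 0.0, 0.0, 1.0]]
side 457.82979785495644 [[0.996, -0.04, 0.084, 434.809], [-0.09, -0.623, 0.777, -740.708], [0.021, -0.781, -0.624, 693.248], [0.0, 0.0, 0.0, 1.0]]
0.1 [133.07380519 533.16145456 217.9196744 ] [-1.79909302e+02 -1.93462561e-02  1.65971419e+02] [-0.43769444 -0.43027488 -0.07037138]
```

View pics/top1b.png

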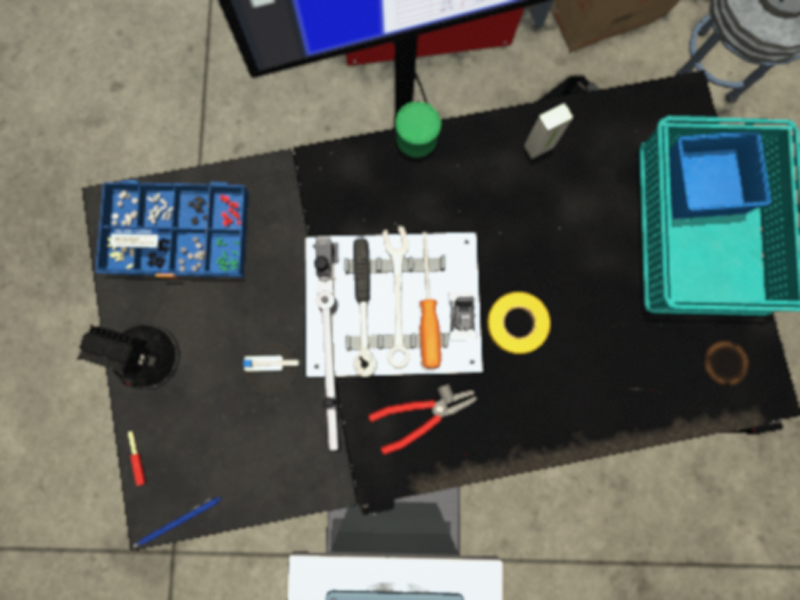

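View pics/side1b.png

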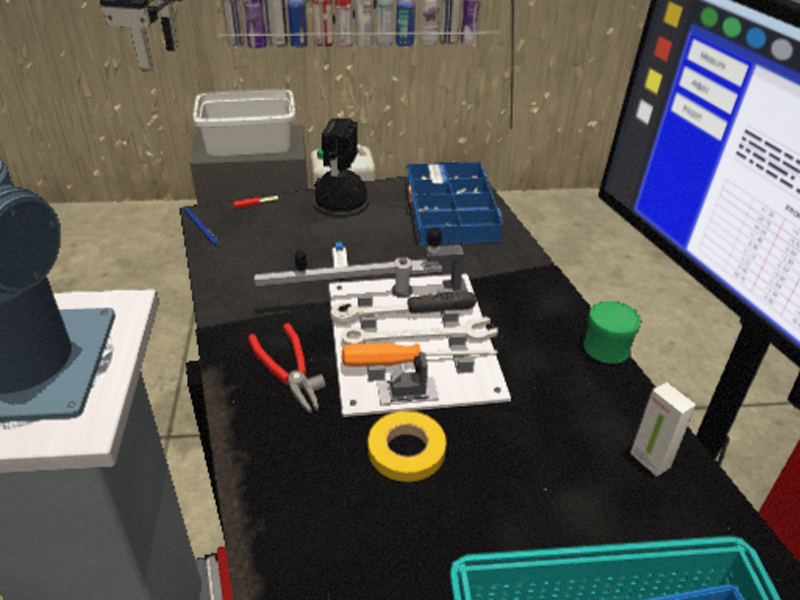

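The top view shows the plate's corners at (305,237), (475,234), (483,372) and (307,376), the plunger knob at (322,262), the hinge at (326,299) and the bar knob at (331,403). The side view shows the plunger knob at (434,237) and the bar knob at (300,260). I'll enlarge both.

```bash
python3 - <<'E'
import cv2
t=cv2.imread('pics/top1.png')[140:300,185:325];s=cv2.imread('pics/side1.png')[140:270,155:330]
cv2.imwrite('pics/tc.png',cv2.resize(t,None,fx=3.75,fy=3.75,interpolation=cv2.INTER_CUBIC))
cv2.imwrite('pics/sc.png',cv2.resize(s,None,fx=4.5,fy=4.5,interpolation=cv2.INTER_CUBIC))
E
```

```text
(no output)
```

View pics/tc.png

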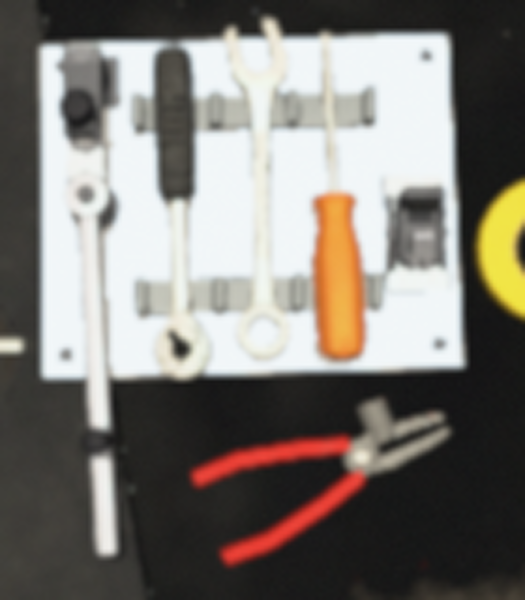

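View pics/sc.png

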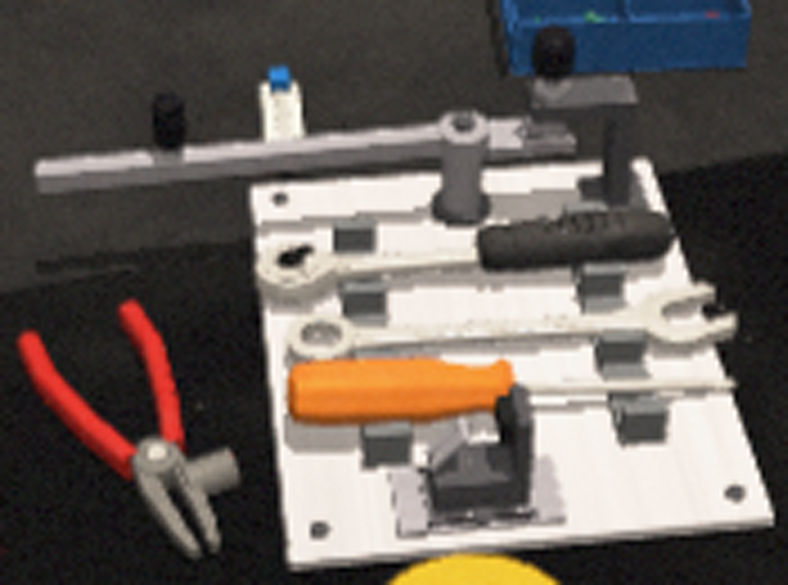

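```bash
python3 - <<'E'
from h import *
t=cam('top');s=cam('side')
T=lambda x,y:(185+x/3.75,140+y/3.75)
S=lambda x,y:(155+x/4.5,140+y/4.5)
P=[ray(t,*T(*p),10)[:2] for p in[(40,45),(449,34),(466,366),(41,379)]]
Q=[ray(s,*S(*p),10)[:2] for p in[(650,160),(774,524),(290,567),(250,186)]]
for P_ in(P,Q):
    P_=np.array(P_);print(P_.round(1).tolist(),P_.mean(0));x=(P_[0]+P_[1]-P_[2]-P_[3]);print('yaw',np.degrees(np.arctan2(x[1],x[0])),np.linalg.norm(x)/2,np.linalg.norm(P_[0]-P_[1]))
def tri(a,b):
    A=[];B=[]
    for c,p in((t,a),(s,b)):
        E=np.array(c['extrinsics']);d=ray(c,*p,0)-E[:3,3];d/=np.linalg.norm(d);M=np.eye(3)-np.outer(d,d);A.append(M);B.append(M@E[:3,3])
    return np.linalg.lstsq(np.vstack(A),np.hstack(B),rcond=None)[0]
for n,a,b,z in(('pl',(76,107),(553,51),108),('kn',(97,440),(169,120),85),('hinge',(87,195),(463,124),68),('catchpost',(421,193),(513,392),68)):
    print(n,tri(T(*a),S(*b)).round(1),ray(t,*T(*a),z).round(1),ray(s,*S(*b),z).round(1))
print(ray(t,*T(106,550),58),ray(s,*S(40,172),60))
E
```

```text
[[635.2, 151.8], [649.1, -118.8], [430.2, -130.8], [415.5, 141.9]] [532.48682944  11.02836347]
yaw 2.853318497804569 219.56338345072032 271.0342357993169
[[637.4, 148.9], [648.9, -122.5], [431.9, -132.5], [417.9, 139.4]] [534.02767136   8.32225378]
yaw 2.5558175219757198 218.4419225675269 271.6496906350625
pl [573.9 114.9 107.8] [573.5 114.9 108. ] [574.2 114.7 108. ]
kn [379.4  97.4  86.1] [378.5  97.4  85. ] [380.3  98.9  85. ]
hinge [528.1 110.8  67.1] [526.9 110.7  68. ] [528.9 109.7  68. ]
catchpost [532.  -94.   72.1] [533.  -94.5  68. ] [532.4 -89.8  68. ]
[312.9434591   92.17731466  58.        ] [314.54769364  93.02030737  60.        ]
```

The manual's scale: shifts go in shares of 62.5 mm and turns go in shares of 45 degrees. Converting my numbers, -40 mm is -0.64, -30 mm is -0.48, -7 degrees is -0.1556.

```bash
python3 jog.py '{"ticks": [[0,0,0,-0.1556,93],[0,0,0,-0.1556,93],[0,-0.64,0,0,93],[0,-0.64,0,0,93],[0,-0.64,0,0,93],[0,-0.64,0,0,93],[0,-0.64,0,0,93],[0,-0.48,0,0,93],[-0.64,-0.64,0,0,93],[-0.64,-0.64,0,0,93],[-0.64,-0.48,0,0,93],[-0.64,-0.48,0,0,93]]}' 30
```

```text
clock: 1.7
eef_pos: [294.2, 162.2, 218.9]
ee_rot: [180.0, 0.1, 179.9]
force: [0.1, 0.7, -0.5]
grip_width: 92.8
finger_force: 0.0
```

Scaled: -40 mm is -0.64, 30 mm is 0.48.

```bash
python3 jog.py '{"ticks": [[-0.64,-0.128,0,0,93],[-0.64,-0.128,0,0,93],[-0.64,-0.128,0,0,93],[-0.64,-0.128,0,0,93],[-0.64,-0.128,0,0,93],[-0.64,-0.128,0,0,93],[-0.64,0,0,0,93],[0,0,0.48,0,93],[0,0,0.48,0,93],[0,0,0.32,0,60],[0,0,0,0,60],[0,0,0,0,60]]}'; python3 - <<'E'
from h import *
print(manip.sense()['eef_pos'])
t=cam('top');s=cam('side')
a=t['image'][130:230,180:260];b=s['image'][110:210,220:320]
r=lambda i:cv2.resize(i,(400*i.shape[1]//100,400),interpolation=cv2.INTER_CUBIC)
cv2.imwrite('pics/a.png',cv2.cvtColor(np.hstack([r(a),r(b)]),cv2.COLOR_RGB2BGR))
E
```

```text
clock: 3.2
eef_pos: [573.6, 115.4, 139.5]
ee_rot: [-180.0, 0.1, 180.0]
force: [0.2, 0.4, 0.9]
grip_width: 67.6
finger_force: 0.0
[573.61589692 115.41071117 139.46879386]
```

View pics/a.png

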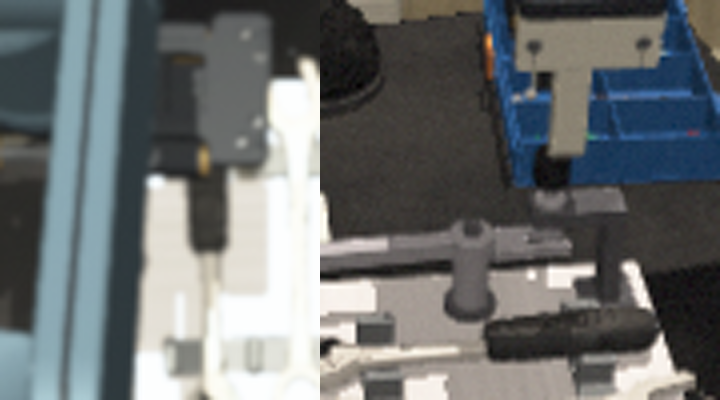

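The picture shows the near finger centred in front of the plunger knob. Its tip is at (568,155) and the knob at (551,175), which matches the projection for an aligned x. Now I'll descend and close.

Scaled: 16 mm is 0.256, 15 mm is 0.24.

```bash
python3 jog.py '{"ticks": [[0,-0.008,0.256,0,60],[0,0,0.24,0,60],[0,0,0.24,0,60],[0,0,0,0,60],[0,0,0,0,30],[0,0,0,0,20],[0,0,0,0,10],[0,0,0,0,10],[0,0,0,0,10],[0,0,0,0,10]]}' 30
```

```text
clock: 4.55
eef_pos: [573.3, 115.6, 93.0]
ee_rot: [179.9, 0.0, 180.0]
force: [0.1, 4.8, 1.4]
grip_width: 20.9
finger_force: 30.0
```

Scaled: -4 mm is -0.064, -1.5 mm is -0.024.

```bash
python3 jog.py '{"ticks": [[0,0,-0.064,0,10],[0,0,-0.064,0,10],[0,0,-0.064,0,10],[0,0,-0.024,0,10],[0,0,0,0,10]]}' 40
```

```text
clock: 5.18
eef_pos: [573.2, 115.6, 105.3]
ee_rot: [179.9, -0.0, 180.0]
force: [3.4, 5.0, -6.6]
grip_width: 20.4
finger_force: 40.0
```

Scaled: -1 mm is -0.016.

```bash
python3 jog.py '{"ticks": [[0,0,-0.016,0,10],[0,0,-0.016,0,10],[0,0,0,0,10],[0,0,0,0,10]]}'
```

```text
clock: 5.68
eef_pos: [573.2, 115.6, 107.0]
ee_rot: [179.9, -0.0, 180.0]
force: [3.4, 5.6, -6.4]
grip_width: 21.1
finger_force: 40.0
```

Scaled: -1 mm is -0.016.

```bash
python3 jog.py '{"ticks": [[0,0,-0.016,0,10],[0,0,0,0,10],[0,0,0,0,10]]}'; python3 - <<'E'
from h import *
s=cam('side')
print(manip.sense()['force'])
b=s['image'][110:270,150:330]
cv2.imwrite('pics/b.png',cv2.cvtColor(cv2.resize(b,(675,600),interpolation=cv2.INTER_CUBIC),cv2.COLOR_RGB2BGR))
E
```

```text
clock: 6.05
eef_pos: [573.1, 115.6, 107.1]
ee_rot: [179.9, -0.1, 180.0]
force: [5.6, 5.1, -12.9]
grip_width: 20.7
finger_force: 40.0
[  6.43819292   5.72398106 -12.98509345]
```

View pics/b.png

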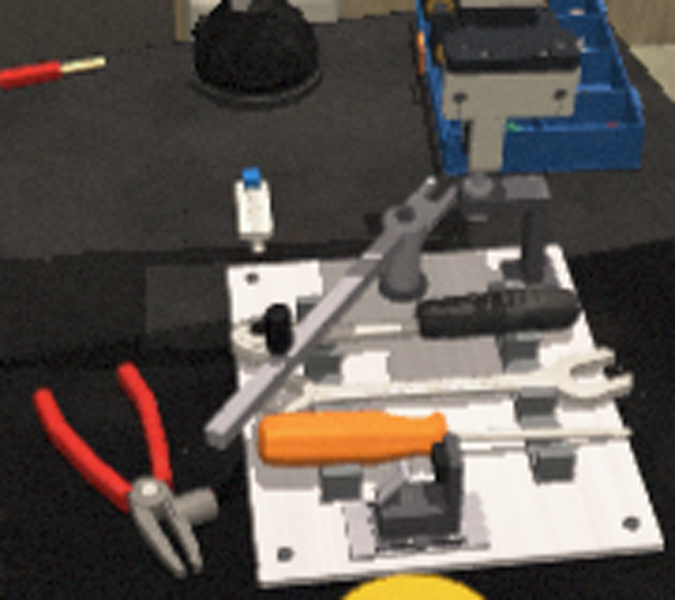

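The plunger is at its stop (force −13 N, height constant). The bar has swung free, with its knob at crop pixel (278,329). I'll lower the plunger, release it and clear upwards.

Scaled: -30 mm is -0.48, -25 mm is -0.4.

```bash
python3 jog.py '{"ticks": [[0,0,0,0,10],[0,0,0.08,0,10],[0,0,0.08,0,10],[0,0,0.08,0,10],[0,0,0,0,60],[0,0,0,0,60],[0,0,0,0,60],[0,0,0,0,60],[0,0,-0.4,0,60],[0,0,-0.48,0,60],[0,0,-0.32,0,0],[0,0,0,0,0]]}'; python3 - <<'E'
from h import *
s=cam('side')
k=ray(s,150+278/3.75,110+329/3.75,85);print(k)
h=np.array([528.2,110]);d=k[:2]-h;print(np.linalg.norm(d),'q',np.degrees(np.arctan2(-d[0],-d[1]))+2.8)
i=s['image'][110:270,150:330]
cv2.imwrite('pics/c.png',cv2.cvtColor(cv2.resize(i,(675,600),interpolation=cv2.INTER_CUBIC),cv2.COLOR_RGB2BGR))
E
```

```text
clock: 7.6
eef_pos: [574.3, 114.8, 171.0]
ee_rot: [-180.0, 0.2, 180.0]
force: [-0.4, -0.7, 0.2]
grip_width: 44.5
finger_force: 0.0
[446.9849426  -14.13475221  85.        ]
148.34190996756976 q 35.994684036554126
```

View pics/c.png

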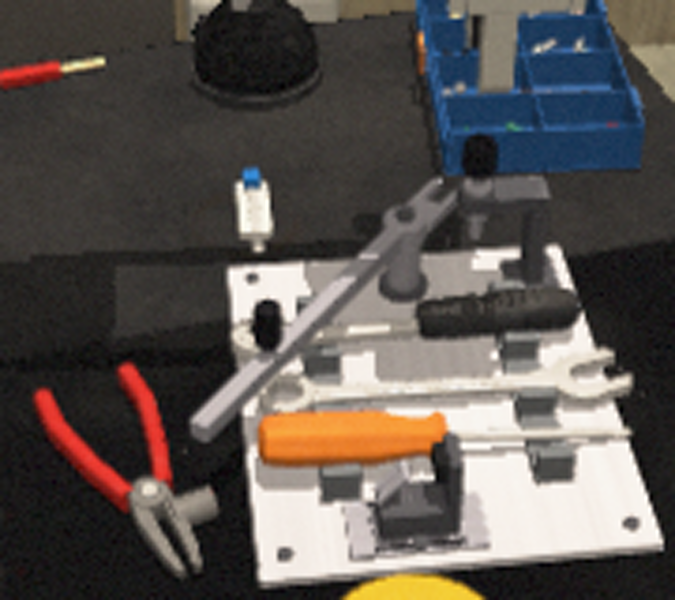

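```bash
python3 - <<'E'
from h import *
s=cam('side')
k=ray(s,150+266/3.75,110+324/3.75,85);print(k)
h=np.array([528.2,110.3]);d=k[:2]-h;a=np.degrees(np.arctan2(-d[0],-d[1]));print(np.linalg.norm(d),'world angle',a,'q',np.radians(a+2.8))
for a in np.r_[a,36:-10:-4,-9.1]:print(round(a,1),(h+150*np.array([-np.sin(np.radians(a)),-np.cos(np.radians(a))])+[-15.5,0]).round(1))
E
```

```text
[440.53621127  -9.40847142  85.        ]
148.37472151588696 world angle 36.21571524547902 q 0.6809526910541565
36.2 [424.1 -10.7]
36.0 [424.5 -11.1]
32.0 [433.2 -16.9]
28.0 [442.3 -22.1]
24.0 [451.7 -26.7]
20.0 [461.4 -30.7]
16.0 [471.4 -33.9]
12.0 [481.5 -36.4]
8.0 [491.8 -38.2]
4.0 [502.2 -39.3]
0.0 [512.7 -39.7]
-4.0 [523.2 -39.3]
-8.0 [533.6 -38.2]
-9.1 [536.4 -37.8]
```

Scaled: 41 mm is 0.656, -32 mm is -0.512.

```bash
python3 jog.py '{"ticks": [[0.656,-0.512,0,0,0],[0.656,-0.512,0,0,0],[0.656,-0.512,0,0,0],[0.656,-0.512,0,0,0],[0,0,0,0,0],[0,0,0.4,0,0],[0,0,0.4,0,0],[0,0,0.4,0,0],[0,0,0.24,0,0],[0,0,0.08,0,0],[0,0,0,0,0]]}' 30
```

```text
clock: 9.07
eef_pos: [409.1, -12.7, 73.8]
ee_rot: [180.0, -0.1, 180.0]
force: [-0.5, -0.2, 0.5]
grip_width: 0.5
finger_force: 0.0
```

Scaled: -10 mm is -0.16, -9.7 mm is -0.1552.

```bash
python3 jog.py '{"ticks": [[-0.128,0,-0.016,0,0],[-0.12,0.016,0,0,0],[-0.136,-0.08,0,0,0],[-0.144,-0.0848,0,0,0],[-0.152,-0.0736,0,0,0],[-0.1552,-0.064,0,0,0],[-0.16,-0.0512,0,0,0],[-0.16,-0.04,0,0,0],[0,0,0,0,0]]}'; python3 - <<'E'
from h import *
s=cam('side')
i=s['image'][110:270,150:330]
cv2.imwrite('pics/d.png',cv2.cvtColor(cv2.resize(i,(675,600),interpolation=cv2.INTER_CUBIC),cv2.COLOR_RGB2BGR))
E
```

```text
clock: 10.2
eef_pos: [482.4, -36.8, 75.2]
ee_rot: [180.0, 0.1, 180.0]
force: [-0.2, 0.2, -0.2]
grip_width: 0.2
finger_force: 0.0
```

View pics/d.png

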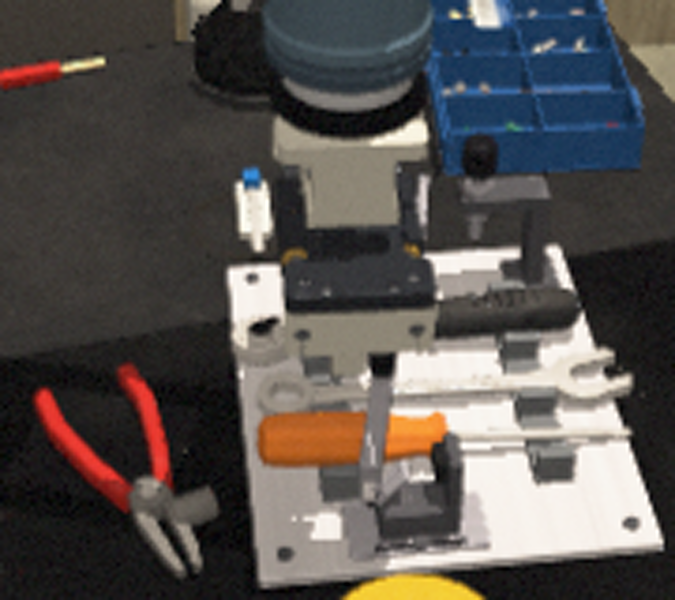

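The bar is ahead of the fingers, with its knob at (382,365) and its tip just reaching the catch ramp at (370,495). The stop is at (452,465), which I estimate at about 20 mm of knob travel. I'll advance in small steps.

Scaled: -2.5 mm is -0.04, -0.5 mm is -0.008.

```bash
python3 jog.py '{"ticks": [[-0.04,-0.008,0,0,0],[-0.04,-0.008,0,0,0],[0,0,0,0,0]]}';python3 jog.py '{"ticks": [[-0.024,-0.0048,0,0,0],[-0.024,-0.0048,0,0,0],[0,0,0,0,0]]}';python3 jog.py '{"ticks": [[-0.024,-0.0048,0,0,0],[-0.024,-0.0048,0,0,0],[0,0,0,0,0]]}'
```

```text
clock: 10.62
eef_pos: [486.4, -37.6, 75.2]
ee_rot: [180.0, 0.0, 180.0]
force: [-1.0, -0.3, -0.1]
grip_width: 0.2
finger_force: 0.3
clock: 11.0
eef_pos: [488.6, -38.0, 75.1]
ee_rot: [180.0, -0.1, 180.0]
force: [-3.4, 0.9, 2.7]
grip_width: 0.2
finger_force: 1.9
clock: 11.38
eef_pos: [489.2, -38.2, 74.9]
ee_rot: [179.9, -0.3, -180.0]
force: [-10.9, 0.9, 7.8]
grip_width: 0.4
finger_force: 5.5
```

Scaled: -1 mm is -0.016, -0.1 mm is -0.0016.

```bash
python3 jog.py '{"ticks": [[-0.016,-0.0016,0,0,0],[0,0,0,0,0]]}';python3 jog.py '{"ticks": [[-0.016,-0.0016,0,0,0],[0,0,0,0,0]]}';python3 jog.py '{"ticks": [[-0.016,-0.0016,0,0,0],[0,0,0,0,0]]}'
```

```text
clock: 11.62
eef_pos: [489.4, -38.2, 74.9]
ee_rot: [179.9, -0.4, -180.0]
force: [-13.4, 1.3, 10.5]
grip_width: 0.2
finger_force: 6.8
clock: 11.88
eef_pos: [490.7, -38.4, 74.7]
ee_rot: [179.9, -0.4, -180.0]
force: [-11.2, 0.0, 7.9]
grip_width: 0.5
finger_force: 5.5
clock: 12.12
eef_pos: [491.0, -38.5, 74.6]
ee_rot: [179.9, -0.5, -180.0]
force: [-13.6, -0.3, 9.4]
grip_width: 0.4
finger_force: 6.9
```

Scaled: -1 mm is -0.016, -0.1 mm is -0.0016.

```bash
for i in 1 2; do :; done; python3 jog.py '{"ticks": [[-0.016,-0.0016,0,0,0],[-0.016,-0.0016,0,0,0],[0,0,0,0,0]]}';python3 jog.py '{"ticks": [[-0.016,-0.0016,0,0,0],[0,0,0,0,0]]}';python3 jog.py '{"ticks": [[-0.016,-0.0016,0,0,0],[0,0,0,0,0]]}'
```

```text
clock: 12.5
eef_pos: [493.1, -38.8, 74.4]
ee_rot: [179.9, -0.5, -180.0]
force: [-6.7, -0.8, 3.0]
grip_width: 0.4
finger_force: 2.7
clock: 12.75
eef_pos: [498.0, -39.5, 74.8]
ee_rot: [180.0, -0.0, 180.0]
force: [-1.4, -0.4, -1.9]
grip_width: 0.6
finger_force: 0.9
clock: 13.0
eef_pos: [500.1, -39.7, 75.4]
ee_rot: [-180.0, 0.1, 180.0]
force: [0.1, -0.4, -0.7]
grip_width: 0.3
finger_force: 0.3
```

Scaled: -1 mm is -0.016.

```bash
python3 jog.py '{"ticks": [[-0.016,0,0,0,0],[0,0,0,0,0]]}'|grep -E 'eef|force:';python3 jog.py '{"ticks": [[-0.016,0,0,0,0],[0,0,0,0,0]]}'|grep -E 'eef|force:'
```

```text
eef_pos: [501.1, -39.7, 75.5]
force: [-0.8, -0.2, 0.6]
finger_force: 0.0
eef_pos: [501.6, -39.6, 75.3]
force: [-0.3, 0.0, -0.5]
finger_force: 0.0
```

Scaled: -1 mm is -0.016.

```bash
python3 jog.py '{"ticks": [[-0.016,0,0,0,0],[0,0,0,0,0]]}'|grep -E 'eef|force:';python3 jog.py '{"ticks": [[-0.016,0,0,0,0],[0,0,0,0,0]]}'|grep -E 'eef|force:'
```

```text
eef_pos: [502.4, -39.6, 75.2]
force: [0.3, -0.2, -0.4]
finger_force: 0.0
eef_pos: [503.1, -39.5, 75.1]
force: [-0.1, 0.5, -0.4]
finger_force: 0.2
```

```bash
python3 - <<'E'
from h import *
s=cam('side')
i=s['image'][160:260,205:325]
cv2.imwrite('pics/e.png',cv2.cvtColor(cv2.resize(i,(720,600),interpolation=cv2.INTER_CUBIC),cv2.COLOR_RGB2BGR))
E
```

```text
(no output)
```

View pics/e.png

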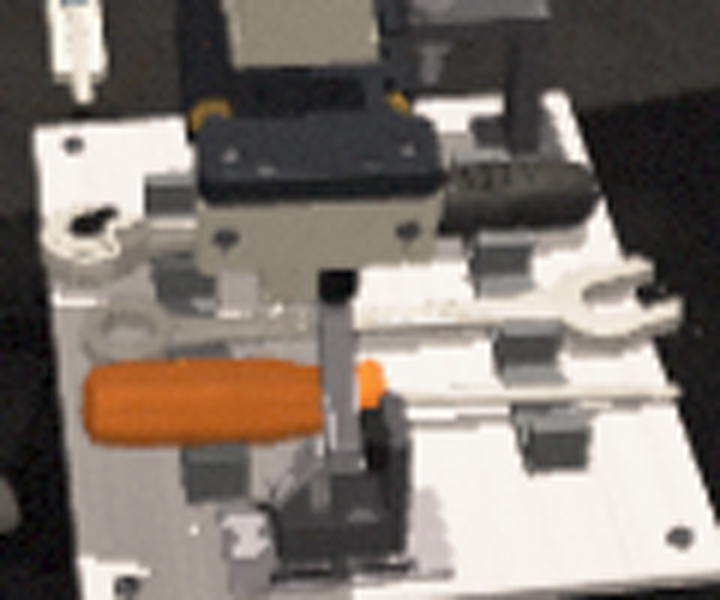

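The bar's tip, with its edge at (362,465), is still a few mm short of the stop face at (377,440). I'll continue in fine steps.

Scaled: -0.8 mm is -0.0128.

```bash
for_() { grep -E 'eef|^force:'; }; python3 jog.py '{"ticks": [[-0.0128,0,0,0,0],[0,0,0,0,0]]}'|for_;python3 jog.py '{"ticks": [[-0.0112,0,0,0,0],[0,0,0,0,0]]}'|for_;python3 jog.py '{"ticks": [[-0.0112,0,0,0,0],[0,0,0,0,0]]}'|for_
```

```text
eef_pos: [503.3, -39.5, 75.1]
force: [-3.7, -0.7, 3.3]
eef_pos: [503.4, -39.5, 75.0]
force: [-6.3, -1.0, 5.0]
eef_pos: [503.5, -39.5, 75.0]
force: [-7.5, -1.5, 5.7]
```

Scaled: -0.7 mm is -0.0112, -0.5 mm is -0.008.

```bash
python3 jog.py '{"ticks": [[-0.0112,0,0,0,0],[-0.008,0,0,0,0],[0,0,0,0,0]]}'|grep -E 'eef|^force:';python3 jog.py '{"ticks": [[0.08,0,0,0,0],[0.16,0,0,0,0],[0.24,0,0,0,0],[0,0,-0.48,0,0],[0,0,-0.64,0,0],[0,0,-0.64,0,0],[0.64,0.32,0,0,0],[0.64,0.32,0,0,0],[0,0,0,0,0],[0,0,0,0,0]]}'; python3 - <<'E'
from h import *
s=cam('side')
i=s['image'][110:270,150:330]
cv2.imwrite('pics/f.png',cv2.cvtColor(cv2.resize(i,(675,600),interpolation=cv2.INTER_CUBIC),cv2.COLOR_RGB2BGR))
E
```

```text
eef_pos: [503.7, -39.5, 75.0]
force: [-11.7, -1.9, 8.7]
clock: 16.42
eef_pos: [397.1, 0.3, 185.5]
ee_rot: [-180.0, 0.1, 180.0]
force: [0.8, -0.1, -0.2]
grip_width: 0.3
finger_force: 0.0
```

View pics/f.png

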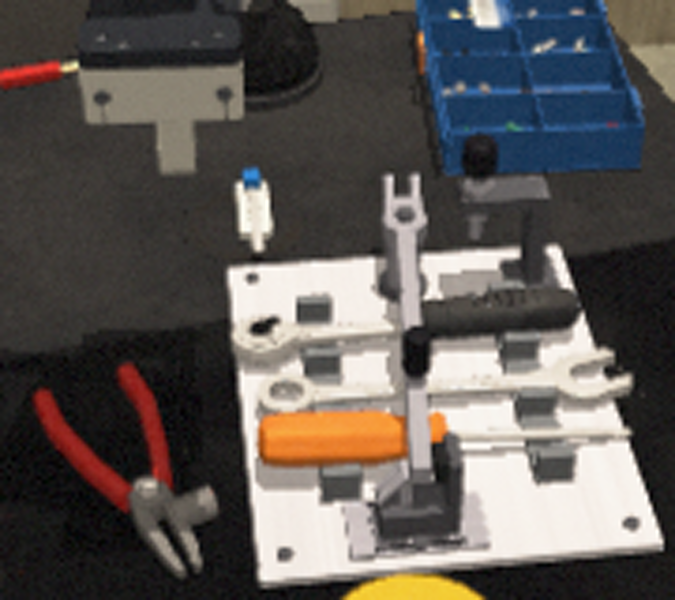

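The bar stays across the tools with the arm clear: knob at (417,350), tip against the stop at (440,470). The plunger is home, and the tools and bystanders in view have not moved. Its angle works out at about 0.11 rad.

```bash
python3 -c "
from station import manip
print(manip.hand_in())"
```

```text
the job is handed in; nothing more can be done
None
```

The job is handed in, with no verdict returned: the plunger was pulled to its stop and dropped home, and the bar is shut at about 0.11 rad and stays there by itself after a last push of about 12 N on the buffer (catch inferred from that, not seen up).

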